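Pry the snapped lid of the storage box open with a spreader

ROBOT

A 6-joint arm with a two-finger parallel gripper is mounted at the origin on the work surface. World frame = base frame: x ahead of the robot, y to its left, z up, the work surface at z = 0. Lengths are in mm, angles in rad, forces in N, time in s.
With the tool pointing down it reaches from about 350 to 875 mm from the base axis. Payload 4.2 kg.
Tool frame: the origin (TCP) lies midway between the tips of the shut fingers; the grasp point (between the pads) lies 19 mm behind it; y points along the fingers, x is the direction in which the jaws open and shut, and the axes are right-handed (so a half turn about y gives the same grasp; the last joint's range is limited). The gripper opens to 85 mm and grips with 20 to 120 N. Pads are 22 mm wide; open, the fingers measure 114 mm over their backs; the gripper's body (76 mm by 85 mm) begins 54 mm behind the grasp point. The pads swing forward as they close: fully open they stand 13 mm farther back than shut.
Start: joints at [-0.959, 0.385, 0.008, 0, -1.194, -0.259], TCP at [215.969, -586.478, 231.312] pointing down, gripper open.
Joint ranges: [-3.14, 3.14], [-1.21, 2.06], [-1.07, 1.41], [-3.16, 2.05], [-2.99, -0.16], [-3.1, 3.1]. Speed limits (rad/s): [2.79, 2.79, 3.14, 3.14, 3.14, 3.14].

INTERFACE

Orientations are given as a unit quaternion [x, y, z, w].
In Python, from bench import read_state, get_image, job_done gives the robot as it stands.
- The arm moves only by the tool play_rows, never from a script. Its argument "series" is a list of rows, each a list of 7 numbers: the shift along the tool's x, y, z in m, then the turn, a rotation vector about the tool's x, y, z in rad, then the finger opening in m, from 0 to 0.0854. In form: [[x, y, z, wx, wy, wz, claw], ...]. A call has 1 to 10 rows; each row shifts and turns the pose as measured when the row begins, along the tool's axes as they then stand; what a row does not reach is not made up. A row lasts 1/10 s, in which the tool goes at most 50 mm and 8.59 degrees, less where a joint would pass 70% of its speed; a pose out of reach is approached as far as the arm can. A call with a gripper value outside its range is refused whole. The fingers move at their own pace and stop on an object; the grip force is fixed at half the most. Time passes only in rows, so rows that do not move let the fingers close. It gives the time, the measured TCP pose, the force and the opening at its end, in the units of the state.
- read_state(): the state, without advancing time (a new reading comes with each control period).
- get_image(name): name is "scene" or "side" or "wrist"; returns a dict with "color" (420x560x3 uint8, red, green, blue), "intrinsics" (3x3 intrinsics, pixels), "origin" and "orientation" of the camera in the world. Camera axes: x right, y down, z forward; pixel columns grow to the right and rows downward; lengths in mm; the calibration is good to about 2 mm. A picture is of the moment at which its call begins. There is no depth.
- job_done(): hands the job in, once; it reports no verdict.
The state is a dict: "clock": time; "joints": joint angles; "joint_vel": joint speeds; "joint_efforts": joint torques, N m; "position": TCP position; "ee_rot": TCP orientation; "contact_force": force on the tool from outside, world axes, zero at the start; "wrist_torque": the same for the moment, N m; "gripper_width": finger opening in mm.
Only numpy, scipy, OpenCV 4.12 (cv2) and the standard library are available. Lean on these libraries where they do the work, as an engineer would, in place of code of your own. Each camera call takes 0.05 s, during which the arm holds its last target. There are 200 camera calls.

TASK

The flat lid of the storage box is snapped shut and too flush for fingers: take the spreader, put its blade into the notch in the box's front wall and lever the lid until it springs free, keeping the hand itself off the lid while it is still latched. Then swing the lid up until it stands about upright or further back, and lay the spreader down level, blade flat, inside the long ceramic spoon rest without dropping it. Leave the frying pan, the strainer and the small open tub where they are.

Things in the scene. Friction and masses are not known exactly. Their poses are not given: they have to be found in the camera images.
- storage_box: White plastic box with flat grey lid, fixed, 100 mm deep (x), 120 mm wide (y); walls 4 mm, rim 80 mm high, empty. Origin: centre of underside, z up; front faces its -x, lid hinge along its +x edge. Middle of the front wall's top has a notch 50 mm wide, 8 mm high: sill 72 mm high, roofed by the shut lid's underside at 80 mm. Snap catch inside the front wall, at y +42 mm, clear of the notch
- slot (a point): Centre of the notch's mouth on the outer front face of the box (box frame -50, 0, 76 mm); axes as the box. The notch is edged by a thin grey trim. The blade goes in along +x; room behind it is free for 90 mm
- box_lid (a joint): Lid angle, rad: 0 shut, 1.57 upright, stop at 1.8. Lid: plate 100 x 120 x 6 mm, 60 g, flush with the box's sides. To free the catch the front edge must rise about 6 mm (0.06 rad) against 6 to 12 N at the blade; it then springs on to about 0.09 rad. Beyond that the hinge is only stiff (0.06 N m) and the lid stays where it is left
- lid_hinge (a point): On the hinge line, middle of the lid's width, at the lid's underside (box frame 50, 0, 80 mm); axes turn with the lid; the shut lid reaches 100 mm to -x from here, and the plate lies 0 to 6 mm to its own +z
- lid_edge (a point): Middle of the lid's free front edge, 100 mm from the hinge
- spreader: Loose kitchen spreader lying level, 90 g, along x: dark wooden handle 90 x 16 (y) x 22 (z) mm, flat sides, then a flat steel blade 95 x 24 (y) x 2.5 (z) mm at mid-height of the handle (9.75 to 12.25 mm above origin). Origin: centre of the handle's underside; x points to the blade, z up. Centre of mass about 14 mm ahead of origin. Starts left or right of the box
- blade_tip (a point): Middle of the blade's straight end edge (spreader frame 140, 0, 11 mm); axes as the spreader
- spoon_rest: Long shallow white ceramic spoon rest, fixed, 260 mm (x) by 116 mm (y) outside, floor 5 mm thick, walls 5 mm thick and 12 mm high all round. Origin: centre of the underside, z up. Starts on the side of the box where the spreader is not. The spreader may lie in it either way round
- frying_pan: Black cast aluminium pan, 210 mm across, 42 mm high, handle to its +x up to 215 mm from the centre; bystander, loose. Origin: centre of the underside
- strainer: Steel wire spider strainer, open basket 132 mm across, 34 mm high, handle to its +x up to 295 mm from the basket's centre; bystander, loose. Origin: underside of the basket
- open_tub: Small white plastic tub 70 x 90 x 65 mm with its flip-top lid standing open to 135 mm high at its +x side; bystander, loose. Origin: centre of the underside
Things that resemble listed ones, but are neither listed nor needed, are in the scene too. Of the things that look like the spreader, take the one that is farthest to the robot's right at the start.

How it is judged:
By the outcome, as a careful person would: the job done as asked, in the order asked, and still so for the second after the job is handed in, with the robot touching nothing.
It also fails if it takes over 64 s, if anything falls off the work surface, if the arm or the gripper's body presses on something with over 40 N, if the wrist force passes 120 N, or if a joint passes its speed limit or range.

## Working session

There is one attempt and no reset: what is moved stays moved. The work goes in short steps, Python scripts to look and compute and a tool call to move; the robot and the scene stay as the last step left them, time stands still between calls to the robot, and variables do not carry over. Pictures are saved under pics/ and viewed, about 8 in all and at most 12, crops included, and the job is handed in when it is done.

Besides the shell and the picture viewer there is one more tool, called after ">>>" by a JSON object that holds its "api" and its "payload". play_rows: Moves the arm, as the interface text tells. Its arguments: {"type":"object","properties":{"series":{"type":"array","items":{"type":"array","items":{"type":"number"}}}},"required":["series"]}

```bash
ls; mkdir -p pics; cat > h.py <<'E'
import numpy as np, cv2
from bench import read_state, get_image, job_done
from scipy.spatial.transform import Rotation as R
def cam(n):
    d=get_image(n); return d
def save(d,fn): cv2.imwrite('pics/'+fn, d['color'][:,:,::-1])
def ray(d,px):
    K=np.array(d['intrinsics']); v=np.linalg.inv(K)@np.array([px[0],px[1],1.]); 
    q=np.array(d['orientation']); M=R.from_quat(q).as_matrix() if q.size==4 else q
    return np.array(d['origin'],float), M@v
def onz(d,px,z):
    o,v=ray(d,px); return o+v*(z-o[2])/v[2]
def proj(d,P):
    q=np.array(d['orientation']); M=R.from_quat(q).as_matrix() if q.size==4 else q
    c=M.T@(np.array(P,float)-np.array(d['origin'],float)); u=np.array(d['intrinsics'])@c; return u[:2]/u[2]
E
python3 - <<'E'
from h import *
import pickle
a=cam('scene');b=cam('side')
pickle.dump((a,b),open('v0.pkl','wb'))
save(a,'scene0.png');save(b,'side0.png')
for d in(a,b): print(d['origin'],d['orientation'],d['intrinsics'])
s=read_state(); print(s)
E
```

```text
pics
[1307.7877726  -276.49236806 1004.40319723] [ 0.77597811  0.53252158 -0.19766081 -0.27424251] [[433.95904165   0.         281.70787625]
 [  0.         433.95904165 207.02547477]
 [  0.           0.           1.        ]]
[ 167.31430592  872.93562541 1020.5318045 ] [-0.20365566  0.89736827 -0.38291182  0.08144381] [[448.65815313   0.         279.22083818]
 [  0.         448.65815313 209.08583812]
 [  0.           0.           1.        ]]
{'clock': 0.1, 'joints': array([-9.59433425e-01,  3.85451905e-01,  6.77544672e-03, -4.19093491e-04,
       -1.19402850e+00, -2.58593827e-01]), 'joint_vel': array([ 0.00038046, -0.00065938,  0.00360498,  0.0011276 ,  0.00071028,
        0.00044116]), 'joint_efforts': array([-2.15179812e-04, -3.93320167e+01,  1.88930494e+01,  4.19799238e+00,
       -2.59039683e-03,  9.95903946e-06]), 'position': array([ 215.76259774, -586.01758762,  230.3551744 ]), 'ee_rot': array([ 0.4039647 ,  0.58030742, -0.5795854 , -0.40513773]), 'contact_force': array([ 0.3949792 , -0.40189859,  0.69909323]), 'wrist_torque': array([-0.00113299,  0.00184779,  0.00046256]), 'gripper_width': 85.60115663708595}
```

View pics/scene0.png

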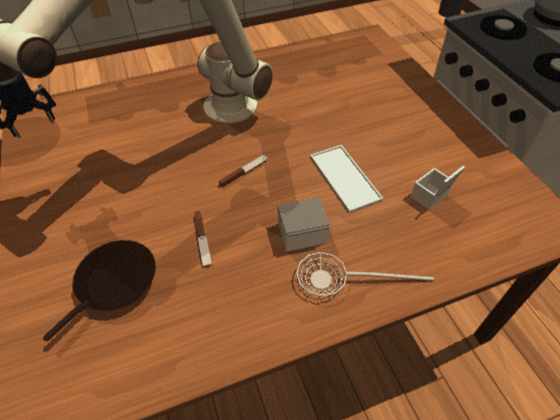

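View pics/side0.png

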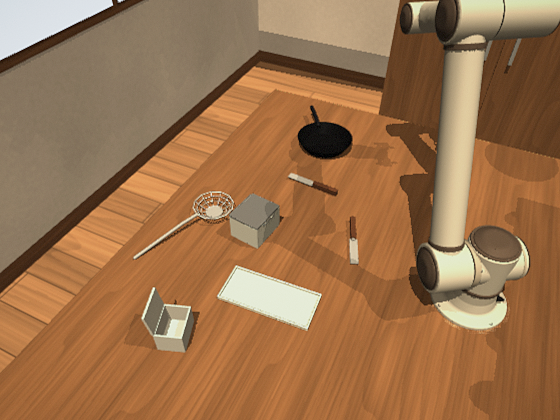

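Spreader lookalikes in the scene view: A has its handle at (230,179) and blade tip at (266,158). B has its handle at (199,222) and blade tip at (208,265). The box is at (303,223), the rest at (346,178), the strainer at (321,278), the tub at (433,187) and the pan at (115,278). Next I'll measure these.

```bash
python3 - <<'E'
from h import *
import pickle
a,b=pickle.load(open('v0.pkl','rb'))
def hsv(d): return cv2.cvtColor(d['color'],cv2.COLOR_RGB2HSV)
print('scene')
for n,p,z in [('A handle end',(221,184),11),('A tip',(266,158),11),('B end',(197,213),11),('B tip',(208,265),11),('pan',(115,278),20),('strainer',(321,278),10),('strH',(432,279),20),('tub',(430,195),30)]:
    print(n,onz(a,p,z).round(0))
print('side')
for n,p,z in [('A end',(352,217),11),('A tip',(354,262),11),('B end',(337,191),11),('B tip',(290,177),11)]:
    print(n,onz(b,p,z).round(0))
# low saturation blobs
for nm,d in (('scene',a),('side',b)):
    h=hsv(d); m=((h[...,1]<70)&(h[...,2]>70)).astype(np.uint8)
    n,l,st,c=cv2.connectedComponentsWithStats(m)
    for i in range(1,n):
        if 60<st[i,4]<6000: 
            r=cv2.minAreaRect(np.argwhere(l==i)[:,::-1].astype(np.float32)); print(nm,st[i],c[i].round(1),cv2.boxPoints(r).round(0).tolist())
c1=cv2.resize(a['color'][140:300,170:400],None,fx=3.4,fy=3.4,interpolation=cv2.INTER_CUBIC)
cv2.imwrite('pics/c1.png',c1[:,:,::-1])
E
```

```text
scene
A handle end [ 381. -142.   11.]
A tip [323.  26.  11.]
B end [ 467. -240.   11.]
B tip [ 653. -255.   11.]
pan [ 609. -492.   20.]
strainer [798.  11.  10.]
strH [909. 273.  20.]
tub [669. 420.  30.]
side
A end [ 382. -148.   11.]
A tip [318.  26.  11.]
B end [ 469. -245.   11.]
B tip [ 643. -242.   11.]
scene [   0    0   54   48 1070] [23.7 23. ] [[-6.0, 28.0], [46.0, -9.0], [65.0, 18.0], [13.0, 54.0]]
scene [447   0  88  20 533] [503.8   8.5] [[447.0, 0.0], [534.0, 0.0], [534.0, 19.0], [447.0, 19.0]]
scene [495  19  19  10 143] [504.   23.5] [[495.0, 19.0], [513.0, 19.0], [513.0, 28.0], [495.0, 28.0]]
scene [537  28  23  15 138] [551.7  33.8] [[537.0, 28.0], [542.0, 20.0], [564.0, 34.0], [559.0, 42.0]]
scene [551  58   9  11  74] [555.8  62.7] [[551.0, 58.0], [559.0, 58.0], [559.0, 68.0], [551.0, 68.0]]
scene [438  80  72  68 213] [474.9 114.7] [[438.0, 81.0], [441.0, 77.0], [511.0, 144.0], [507.0, 148.0]]
scene [248  97   9  14  90] [251.9 103.7] [[248.0, 97.0], [256.0, 97.0], [256.0, 110.0], [248.0, 110.0]]
scene [ 311  145   72   66 2242] [345.8 177.5] [[308.0, 156.0], [
[... 1469 characters left out ...]
38.0], [357.0, 238.0], [358.0, 263.0], [350.0, 263.0]]
side [518 238  11  29  73] [524.5 250.8] [[518.0, 238.0], [522.0, 237.0], [531.0, 265.0], [527.0, 266.0]]
side [433 244  42  36 935] [455.  263.8] [[433.0, 249.0], [470.0, 243.0], [475.0, 276.0], [438.0, 281.0]]
side [488 252  37  17 148] [512.7 261. ] [[488.0, 259.0], [523.0, 252.0], [525.0, 266.0], [491.0, 273.0]]
side [ 217  265  105   65 3469] [270.4 296.3] [[216.0, 299.0], [228.0, 262.0], [322.0, 293.0], [309.0, 330.0]]
side [ 142  287   52   65 1942] [167.7 323.1] [[133.0, 339.0], [153.0, 287.0], [202.0, 305.0], [183.0, 357.0]]
side [438 302  69  27 918] [476.1 316.4] [[438.0, 303.0], [506.0, 302.0], [506.0, 328.0], [438.0, 329.0]]
```

View pics/c1.png

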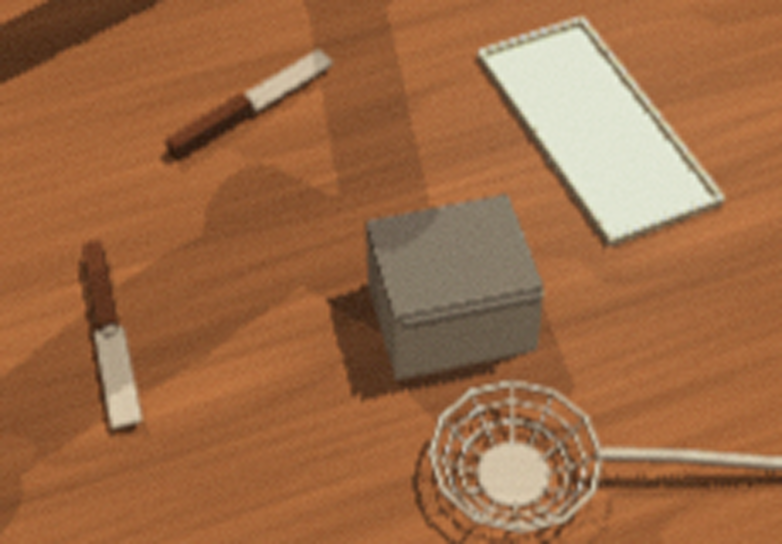

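The crop shows B as a dark wooden handle, far end at about (197,213), with a steel blade to (207,265). At y≈-245 it is the farthest to the robot's right, so I choose B. Next I'll look at the box from the side view to find its front, and compute the corners.

```bash
python3 - <<'E'
from h import *
import pickle
a,b=pickle.load(open('v0.pkl','rb'))
for p in [(367,222),(507,196),(541,290),(403,320)]:
    q=(p[0]/3.4+170,p[1]/3.4+140); print('lid',onz(a,q,86).round(0))
for p in [(478,52),(583,18),(723,200),(612,242)]:
    q=(p[0]/3.4+170,p[1]/3.4+140); print('rest',onz(a,q,12).round(0))
c1=cv2.resize(b['color'][180:340,200:400],None,fx=3.75,fy=3.75,interpolation=cv2.INTER_CUBIC)
cv2.imwrite('pics/c2.png',c1[:,:,::-1])
E
```

```text
lid [585. -28.  86.]
lid [601.  89.  86.]
lid [699.  74.  86.]
lid [687. -36.  86.]
rest [366. 167.  12.]
rest [360. 282.  12.]
rest [618. 293.  12.]
rest [625. 181.  12.]
```

View pics/c2.png

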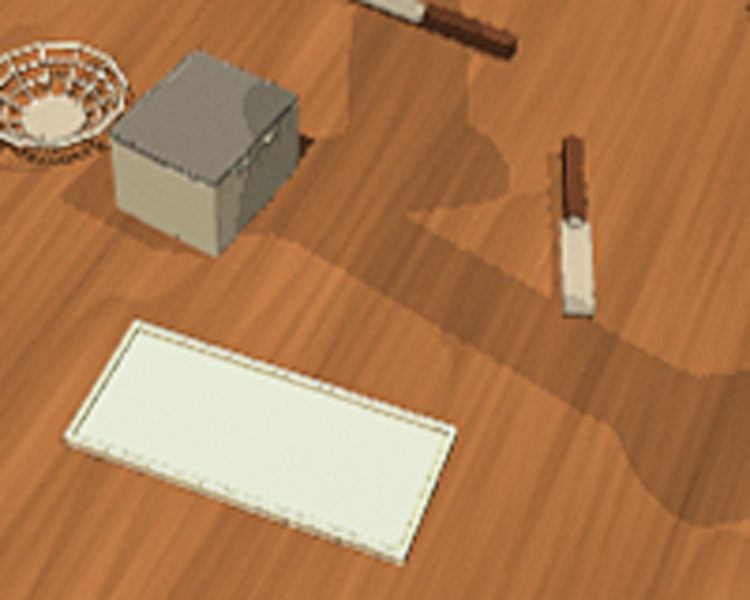

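The notch shows at crop (258,142), on the box's -x face, which faces the robot. Box yaw is about -0.14 rad, with the lid centre near (643,25). The rest is centred near (492,231) with yaw about +0.05. I'll hover over B's handle and look with the wrist camera.

```bash
cat >> h.py <<'E'
def want(ax_yaw,pitch=0,flip=1):
    """tool pose: y (fingers) down; tool z along +-spreader direction. spreader fwd yaw, pitch>0 = tip up"""
    f=np.array([np.cos(ax_yaw)*np.cos(pitch),np.sin(ax_yaw)*np.cos(pitch),np.sin(pitch)])
    left=np.array([-np.sin(ax_yaw),np.cos(ax_yaw),0]); up=np.cross(f,left)
    y=-up; z=f*flip; x=np.cross(y,z); return np.c_[x,y,z]
def delta(P,M):
    s=read_state(); C=R.from_quat(s['ee_rot']).as_matrix()
    rv=R.from_matrix(C.T@M).as_rotvec(); d=np.array(P)-s['position']
    print('t',round(s['clock'],2),'pos',s['position'].round(1),'w',round(s['gripper_width'],1),'F',s['contact_force'].round(1),'j',s['joints'].round(2))
    print(' rot(tool) ',rv.round(4),'deg',np.degrees(np.linalg.norm(rv)).round(1),' shift in target tool axes m',(M.T@d/1000).round(4),' in cur',(C.T@d/1000).round(4))
E
python3 - <<'E'
from h import *
import pickle
a,b=pickle.load(open('v0.pkl','rb'))
s=read_state(); print(R.from_quat(s['ee_rot']).as_matrix().round(2))
# blade centroid triangulation check
print(onz(a,(204.1,250.6),12).round(1),onz(b,(300.9,179.3),12).round(1))
for d,x0,x1,y0,y1 in((a,185,225,200,275),(b,280,345,165,200)):
    h=cv2.cvtColor(d['color'],cv2.COLOR_RGB2HSV)[y0:y1,x0:x1]; c=d['color'][y0:y1,x0:x1].astype(int)
    m=((c[...,0]<115)&(c[...,0]-c[...,2]>25)&(c[...,1]<55)).astype(np.uint8)
    n,l,st,ce=cv2.connectedComponentsWithStats(m)
    i=1+st[1:,4].argmax(); p=ce[i]+[x0,y0]; print(st[i],p.round(1),onz(d,p,16).round(1))
for f in(1,-1): delta([515,-244,130],want(-0.03,0,f))
E
```

```text
[[-0.35 -0.   -0.94]
 [ 0.94  0.   -0.35]
 [ 0.   -1.    0.  ]]
[ 604.4 -253.2   12. ] [ 602.8 -246.5   12. ]
[  9  17  10  20 100] [198.6 227.6] [ 525.1 -248.4   16. ]
[ 31  17  26  14 111] [323.5 188.7] [ 512.5 -230.    16. ]
t 0.1 pos [ 215.8 -586.   230.4] w 85.6 F [ 0.4 -0.4  0.7] j [-0.96  0.39  0.01 -0.   -1.19 -0.26]
 rot(tool)  [ 2.700e-03 -2.759e+00  7.000e-04] deg 158.1  shift in target tool axes m [-0.3508  0.1004  0.2888]  in cur [ 0.2174  0.1007 -0.399 ]
t 0.1 pos [ 215.8 -586.   230.4] w 85.6 F [ 0.4 -0.4  0.7] j [-0.96  0.39  0.01 -0.   -1.19 -0.26]
 rot(tool)  [-0.0005  0.3826  0.0019] deg 21.9  shift in target tool axes m [ 0.3508  0.1004 -0.2888]  in cur [ 0.2174  0.1007 -0.399 ]
```

>>> {"api": "play_rows", "payload": {"series": [[0.0217,0.009,-0.0399,0,0,0,0.0854],[0.0217,0.009,-0.0399,0,0,0,0.0854],[0.0217,0.009,-0.0399,0,0,0,0.0854],[0.0217,0.009,-0.0399,0,0,0,0.0854],[0.0217,0.009,-0.0399,0,0,0,0.0854],[0.0217,0.009,-0.0399,0,0,0,0.0854],[0.0217,0.009,-0.0399,0,0,0,0.0854],[0.0217,0.009,-0.0399,0,0,0,0.0854],[0.0217,0.009,-0.0399,0,0,0,0.0854],[0.0217,0.009,-0.0399,0,0,0,0.0854]]}}

```text
clock: 1.1
position: [521.7, -236.4, 133.8]
ee_rot: [-0.406, -0.577, 0.578, 0.41]
contact_force: [0.1, -0.3, -0.3]
gripper_width: 85.0
```

>>> {"api": "play_rows", "payload": {"series": [[0,0,0,0,0.1275,0,0.0854],[0,0,0,0,0.1275,0,0.0854],[0,0,0,0,0.1275,0,0.0854],[0,0,0,0,0,0,0.0854]]}}

```text
clock: 1.5
position: [524.6, -229.6, 129.6]
ee_rot: [-0.507, -0.487, 0.49, 0.515]
contact_force: [-0.5, 1.0, -0.2]
gripper_width: 85.5
```

```bash
python3 - <<'E'
from h import *
import pickle
w=cam('wrist'); a=cam('scene'); pickle.dump((w,a),open('v1.pkl','wb')); save(w,'w1.png')
print(w['origin'],w['orientation'],w['intrinsics'][0])
delta([515,-244,130],want(-0.03,0,-1))
E
```

```text
[ 456.90467899 -226.61224195  273.14561803] [0.71729308 0.68449688 0.09174566 0.09239804] [301.30425234   0.         285.57676335]
t 1.6 pos [ 524.5 -229.9  129.8] w 85.5 F [-0.4 -0.2 -0.4] j [-0.13  0.39 -0.25 -0.   -0.94 -1.48]
 rot(tool)  [-0.011  -0.0136  0.0047] deg 1.0  shift in target tool axes m [-0.0144 -0.0002  0.009 ]  in cur [-0.0145 -0.0002  0.0088]
```

View pics/w1.png

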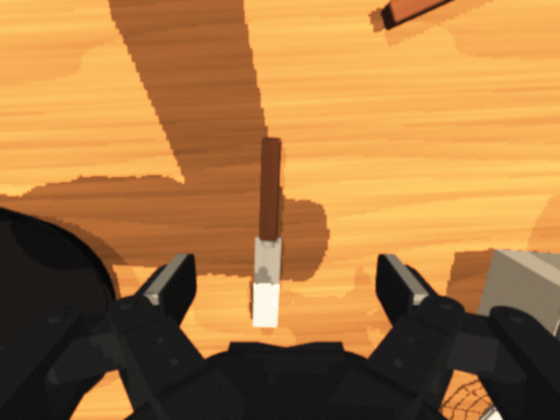

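The wrist view shows B's handle running from (271,138) to (268,238) and the blade on to (265,326). The open fingers are at (170,290) and (405,290).

```bash
python3 - <<'E'
from h import *
import pickle
w,a=pickle.load(open('v1.pkl','rb'))
c=w['color'].astype(int)
for lo,hi,z in((145,232,22),(242,322,12.2)):
    L=[]
    for r in range(lo,hi,6):
        row=c[r,235:305]
        m=(row[:,0]<140)&(row[:,1]<75) if z==22 else (row[:,0]-row[:,2]<60)&(row[:,0]>120)
        i=np.flatnonzero(m)
        if len(i)>8: L.append(onz(w,(235+(i[0]+i[-1])/2,r),z)[:2].tolist()+[len(i)])
    L=np.array(L); print(L.round(0).tolist()); p=np.polyfit(L[:,0],L[:,1],1); print('yaw',p[0],'y at 515',np.polyval(p,515))
print(onz(w,(271.5,137.5),22),onz(w,(265,327),12.2))
E
```

```text
[[472.0, -238.0, 19.0], [476.0, -239.0, 19.0], [481.0, -239.0, 19.0], [486.0, -240.0, 19.0], [491.0, -240.0, 18.0], [496.0, -241.0, 18.0], [501.0, -241.0, 18.0], [507.0, -241.0, 20.0], [512.0, -241.0, 21.0], [517.0, -241.0, 22.0], [522.0, -242.0, 21.0], [528.0, -243.0, 20.0], [533.0, -242.0, 21.0], [539.0, -243.0, 23.0], [544.0, -244.0, 22.0]]
yaw -0.06435518254932705 y at 515 -241.46855782384588
[[560.0, -246.0, 25.0], [566.0, -247.0, 26.0], [572.0, -248.0, 26.0], [578.0, -248.0, 26.0], [584.0, -249.0, 25.0], [591.0, -249.0, 25.0], [597.0, -250.0, 24.0], [603.0, -251.0, 25.0], [610.0, -251.0, 25.0], [616.0, -252.0, 24.0], [623.0, -253.0, 24.0], [629.0, -253.0, 24.0], [636.0, -254.0, 25.0], [643.0, -254.0, 23.0]]
yaw -0.09893729937781784 y at 515 -241.89925406431172
[ 465.72643051 -237.18852249   22.        ] [ 651.02826337 -254.90477608   12.2       ]
```

```bash
python3 - <<'E'
from h import *
delta([520,-242.2,5],want(-0.095,0,-1))
E
```

```text
t 1.6 pos [ 524.5 -229.9  129.8] w 85.5 F [-0.4 -0.2 -0.4] j [-0.13  0.39 -0.25 -0.   -0.94 -1.48]
 rot(tool)  [-0.0112  0.0514  0.0043] deg 3.0  shift in target tool axes m [-0.0127  0.1248  0.0033]  in cur [-0.013   0.1247  0.0025]
```

>>> {"api": "play_rows", "payload": {"series": [[-0.0065,0,0.0016,-0.0056,0.0257,0.002,0.0854],[-0.0065,0,0.0016,-0.0056,0.0257,0.002,0.0854],[0,0.03,0,0,0,0,0.0854],[0,0.03,0,0,0,0,0.0854],[0,0.03,0,0,0,0,0.0854],[0,0,0,0,0,0,0.0854]]}}

```text
clock: 2.2
position: [520.5, -247.5, 39.7]
ee_rot: [0.527, 0.476, -0.473, -0.522]
contact_force: [-1.0, 1.2, -0.3]
gripper_width: 85.5
```

```bash
python3 - <<'E'
from h import *
delta([520,-242.2,5],want(-0.095,0,-1))
E
```

```text
t 2.2 pos [ 520.5 -247.5   39.7] w 85.5 F [-1.   1.2 -0.3] j [-0.16  0.51 -0.35  0.   -0.71 -1.51]
 rot(tool)  [ 0.0078 -0.005  -0.0014] deg 0.5  shift in target tool axes m [0.0052 0.0347 0.001 ]  in cur [0.0052 0.0347 0.0013]
```

>>> {"api": "play_rows", "payload": {"series": [[0.0026,0.01,0.0005,0.004,-0.0025,0,0.0854],[0.0026,0.01,0.0005,0.004,-0.0025,0,0.0854],[0,0.01,0,0,0,0,0.0854],[0,0.003,0,0,0,0,0.0854],[0,0,0,0,0,0,0.0854]]}}

```text
clock: 2.7
position: [522.8, -243.6, 8.3]
ee_rot: [0.525, 0.477, -0.475, -0.521]
contact_force: [-0.1, -0.1, -0.1]
gripper_width: 85.3
```

```bash
python3 - <<'E'
from h import *
delta([520,-242.2,5],want(-0.095,0,-1))
E
```

```text
t 2.7 pos [ 522.8 -243.6    8.3] w 85.3 F [-0.1 -0.1 -0.1] j [-0.15  0.55 -0.37  0.   -0.64 -1.52]
 rot(tool)  [ 0.0063  0.0003 -0.0029] deg 0.4  shift in target tool axes m [0.0011 0.0033 0.0029]  in cur [0.0011 0.0033 0.0029]
```

>>> {"api": "play_rows", "payload": {"series": [[0.001,0.003,0.002,0.006,0,-0.003,0.06],[0,0,0,0,0,0,0.03],[0,0,0,0,0,0,0.005],[0,0,0,0,0,0,0.005],[0,0,0,0,0,0,0.005],[0,0,0,0,0,0,0.005],[0,0,0,0,0,0,0.005],[0,0,0,0,0,0,0.005]]}}

```text
clock: 3.5
position: [521.9, -242.4, 7.0]
ee_rot: [0.524, 0.477, -0.475, -0.522]
contact_force: [0.5, -0.3, -0.4]
gripper_width: 14.4
```

```bash
python3 - <<'E'
from h import *
delta([520,-242.2,5],want(-0.095,0,-1))
E
```

```text
t 3.5 pos [ 521.9 -242.4    7. ] w 14.4 F [ 0.5 -0.3 -0.4] j [-0.15  0.55 -0.37 -0.   -0.64 -1.51]
 rot(tool)  [ 0.0032  0.0008 -0.    ] deg 0.2  shift in target tool axes m [0.     0.002  0.0019]  in cur [0.     0.0019 0.0019]
```

>>> {"api": "play_rows", "payload": {"series": [[0,-0.01,0,0,0,0,0.005],[0,-0.02,0,0,0,0,0.005],[0,-0.03,0.01,0,0,0,0.005],[0,-0.02,0.03,0,0,0,0.005],[0,0,0.04,0,0,0,0.005],[0.02,0,0.03,0,0,0,0.005],[0.04,0,0,0,0,0,0.005],[0.04,0,0,0,0,0,0.005],[0.04,0,0,0,0,0,0.005],[0,0,0,0,0,0,0.005]]}}

```text
clock: 4.5
position: [423.1, -89.9, 95.2]
ee_rot: [0.527, 0.478, -0.472, -0.521]
contact_force: [-0.1, -0.3, -0.7]
gripper_width: 14.3
```

```bash
python3 - <<'E'
from h import *
import pickle
a=cam('scene'); b=cam('side'); pickle.dump((a,b),open('v2.pkl','wb'))
s=read_state(); p=s['position'];M=R.from_quat(s['ee_rot']).as_matrix()
tip=p-M[:,2]*129.7-M[:,1]*4; print('tip pred',tip.round(1),proj(a,tip).round(1),proj(b,tip).round(1))
delta([425,53.5,72],want(-0.13,0,-1))
a0,b0=pickle.load(open('v0.pkl','rb'))
for nm,d,x0,x1,y0,y1 in(('scene',a0,265,345,185,255),('side',b0,220,295,185,250)):
    c=d['color'][y0:y1,x0:x1]; g=cv2.cvtColor(c,cv2.COLOR_RGB2GRAY); h=cv2.cvtColor(c,cv2.COLOR_RGB2HSV)
    print(nm,[h[30,i].tolist() for i in range(5,70,9)])
def crop(d,u,v,w,h,k): return cv2.resize(d['color'][v:v+h,u:u+w],None,fx=k,fy=k,interpolation=cv2.INTER_CUBIC)
u=np.vstack([crop(a,170,130,200,75,4),crop(b,230,170,200,75,4)]); cv2.imwrite('pics/c3.png',u[:,:,::-1])
E
```

```text
tip pred [ 551.5 -105.2  100.1] [247.  201.1] [299.3 188.6]
t 4.6 pos [422.5 -92.2  94.8] w 14.6 F [-0.7  0.1 -1.9] j [ 0.17  0.22 -0.64  0.01 -0.7  -1.84]
 rot(tool)  [ 0.0102  0.0293 -0.0007] deg 1.8  shift in target tool axes m [0.1448 0.0228 0.0164]  in cur [0.1452 0.0226 0.0124]
scene [[12, 167, 154], [13, 89, 80], [18, 61, 133], [18, 59, 134], [16, 52, 133], [17, 56, 133], [20, 60, 132], [12, 160, 161]]
side [[32, 36, 201], [18, 50, 138], [19, 53, 140], [20, 47, 140], [20, 50, 137], [19, 59, 74], [15, 114, 119], [13, 169, 171]]
```

View pics/c3.png

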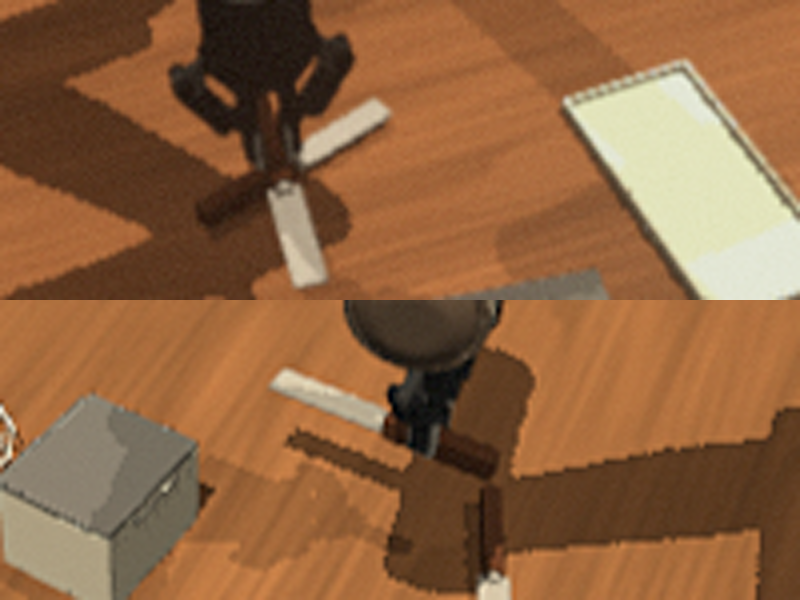

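The spreader is held level. Its tip is at scene (248,201) and side (299.5,190), within about 2 px of prediction. Next is the box pose from both views.

```bash
python3 - <<'E'
from h import *
import pickle
a,b=pickle.load(open('v0.pkl','rb'))
def quad(d,m):
    m=cv2.morphologyEx(m.astype(np.uint8),cv2.MORPH_CLOSE,np.ones((3,3))); m=cv2.morphologyEx(m,cv2.MORPH_OPEN,np.ones((5,5)))
    n,l,st,ce=cv2.connectedComponentsWithStats(m); i=1+st[1:,4].argmax()
    k=cv2.convexHull(np.argwhere(l==i)[:,::-1].astype(np.int32))
    for e in np.arange(1,12,.5):
        q=cv2.approxPolyDP(k,e,True)
        if len(q)==4: break
    return q[:,0]
for nm,d,x0,x1,y0,y1 in(('scene',a,265,345,185,255),('side',b,226,295,185,250)):
    h=cv2.cvtColor(d['color'],cv2.COLOR_RGB2HSV)[y0:y1,x0:x1].astype(int)
    m=(h[...,1]<85)&(h[...,2]>100 if nm=='scene' else (h[...,2]>82)&(h[...,2]<165))
    q=quad(d,m)+[x0,y0]; P=np.array([onz(d,p,86)[:2] for p in q]); print(nm,q.tolist(),P.round(0).tolist(),P.mean(0).round(1))
P=np.array([onz(b,p,86)[:2] for p in [(230.5,216.7),(253,193.7),(279.5,206.2),(258,228)]]); print(P.round(0).tolist(),P.mean(0))
print('notch side',onz(b,(230+155/4,170+205/4),76),onz(b,(268.8,217.9),76))
E
```

```text
scene [[327, 241], [287, 249], [279, 205], [319, 198]] [[743.0, 48.0], [729.0, -57.0], [585.0, -25.0], [602.0, 88.0]] [665.1  13.5]
side [[279, 221], [257, 243], [229, 210], [254, 194]] [[554.0, 37.0], [572.0, 142.0], [708.0, 61.0], [674.0, -35.0]] [626.8  51.1]
[[690.0, 84.0], [677.0, -35.0], [579.0, -20.0], [596.0, 89.0]] [635.51539091  29.32366444]
notch side [584.46809458  42.41888303  76.        ] [590.52439559  29.82800087  76.        ]
```

```bash
python3 - <<'E'
from h import *
delta([430.8,52.1,72],want(-0.12,0,-1))
E
```

```text
t 4.6 pos [422.5 -92.2  94.8] w 14.6 F [-0.7  0.1 -1.9] j [ 0.17  0.22 -0.64  0.01 -0.7  -1.84]
 rot(tool)  [ 0.0102  0.0193 -0.0008] deg 1.3  shift in target tool axes m [0.1442 0.0228 0.0091]  in cur [0.1444 0.0226 0.0065]
```

>>> {"api": "play_rows", "payload": {"series": [[0.02,0.0,0.001,0.005,0.0095,0,0.005],[0.035,0,0.002,0.005,0.0095,0,0.005],[0.035,0.005,0.002,0,0,0,0.005],[0.035,0.01,0.002,0,0,0,0.005],[0.01,0.005,0.001,0,0,0,0.005],[0,0,0,0,0,0,0.005],[0,0,0,0,0,0,0.005]]}}

```text
clock: 5.3
position: [432.2, 40.3, 75.5]
ee_rot: [0.533, 0.465, -0.465, -0.532]
contact_force: [-0.2, -0.4, 0.0]
gripper_width: 14.3
```

```bash
python3 - <<'E'
from h import *
delta([430.8,52.1,72],want(-0.12,0,-1))
E
```

```text
t 5.3 pos [432.2  40.3  75.5] w 14.3 F [-0.2 -0.4  0. ] j [ 0.47  0.26 -0.65  0.   -0.66 -2.18]
 rot(tool)  [ 0.0014 -0.0142 -0.0007] deg 0.8  shift in target tool axes m [0.0115 0.0035 0.0028]  in cur [0.0115 0.0035 0.003 ]
```

>>> {"api": "play_rows", "payload": {"series": [[0.008,0.0035,0.002,0.001,-0.014,0,0.005],[0.004,0,0.001,0,0,0,0.005],[0,0,0,0,0,0,0.005],[0,0,0,0,0,0,0.005]]}}

```text
clock: 5.7
position: [430.6, 50.2, 72.3]
ee_rot: [0.53, 0.468, -0.468, -0.53]
contact_force: [0.9, 0.6, -0.1]
gripper_width: 14.4
```

```bash
python3 - <<'E'
from h import *
import pickle
a=cam('scene'); b=cam('side'); pickle.dump((a,b),open('v3.pkl','wb'))
s=read_state(); p=s['position'];M=R.from_quat(s['ee_rot']).as_matrix()
tip=p-M[:,2]*129.7-M[:,1]*4; print('tip pred',tip.round(1),proj(a,tip).round(1),proj(b,tip).round(1))
delta([430.8,52.1,72],want(-0.12,0,-1))
def crop(d,u,v,w,h,k): return cv2.resize(d['color'][v:v+h,u:u+w],None,fx=k,fy=k,interpolation=cv2.INTER_CUBIC)
u=np.vstack([crop(a,240,170,100,50,6),crop(b,220,185,100,50,6)]); cv2.imwrite('pics/c4.png',u[:,:,::-1])
E
```

```text
tip pred [559.4  34.2  76.4] [295.3 194.8] [277.6 222. ]
t 5.8 pos [430.7  50.3  72.3] w 14.4 F [-0.7  0.3 -0.5] j [ 0.49  0.26 -0.66  0.   -0.65 -2.19]
 rot(tool)  [ 0.0004 -0.0047 -0.0007] deg 0.3  shift in target tool axes m [0.0018 0.0003 0.0001]  in cur [0.0018 0.0003 0.0001]
```

View pics/c4.png

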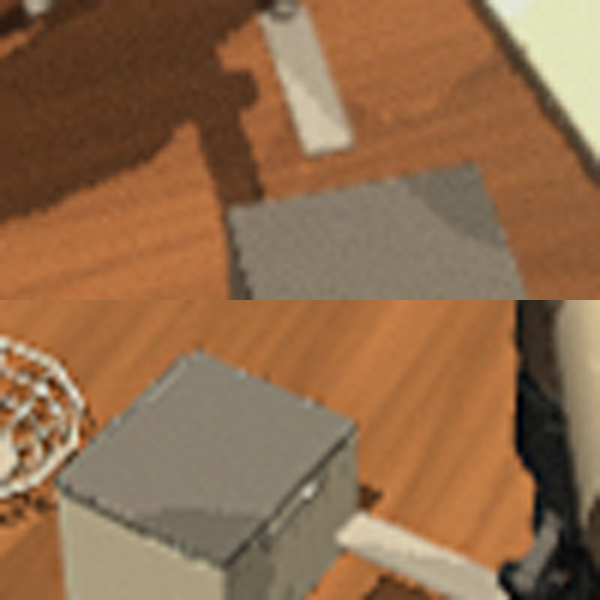

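```bash
python3 - <<'E'
from h import *
import pickle
a,b=pickle.load(open('v3.pkl','rb'))
print('scene',onz(a,(298.9,201),86),[onz(a,p,86).round(0) for p in((232/6+240,208/6+170),(475/6+240,163/6+170))])
print('side raw',onz(b,(268.7,217.3),86),'corr',onz(b,(268.5,216),86),[onz(b,p,86).round(0) for p in((227/6+220,(565-300)/6+183.7),(357/6+220,(427-300)/6+183.7))])
E
```

```text
scene [592.07192018  31.6345296   86.        ] [array([584., -25.,  86.]), array([600.,  90.,  86.])]
side raw [587.41535968  36.6431482   86.        ] corr [590.35569175  32.02794684  86.        ] [array([596.,  89.,  86.]), array([582., -25.,  86.])]
```

The tip and box agree in both views: the slot is at about (591.5,32) with yaw -0.13, and the tip is about 32 mm short of it. I'll insert it slowly.

>>> {"api": "play_rows", "payload": {"series": [[0,0,-0.01,0,0,0,0.005],[0,0,-0.01,0,0,0,0.005],[0,0,-0.01,0,0,0,0.005],[0,0,-0.01,0,0,0,0.005],[0,0,0,0,0,0,0.005]]}}

```text
clock: 6.3
position: [475.2, 44.9, 72.6]
ee_rot: [0.531, 0.468, -0.467, -0.53]
contact_force: [0.1, 0.5, -1.5]
gripper_width: 14.4
```

```bash
python3 - <<'E'
from h import *
s=read_state(); p=s['position'];M=R.from_quat(s['ee_rot']).as_matrix()
tip=p-M[:,2]*129.7-M[:,1]*4; print('tip pred',tip.round(1),s['wrist_torque'])
f=np.array([.9916,-.13,0]); t=np.array([591.5,32,0])+40*f-129.7*f; t[2]=72; delta(t,want(-0.13,0,-1))
E
```

```text
tip pred [603.9  28.8  76.9] [-0.00154182  0.01032442  0.0389705 ]
t 6.3 pos [475.2  44.9  72.6] w 14.4 F [ 0.1  0.5 -1.5] j [ 0.44  0.33 -0.56  0.   -0.69 -2.13]
 rot(tool)  [ 0.0023  0.0055 -0.0001] deg 0.3  shift in target tool axes m [ 0.0023  0.0006 -0.0273]  in cur [ 0.0022  0.0007 -0.0273]
```

>>> {"api": "play_rows", "payload": {"series": [[0.001,0.0005,-0.01,0.002,0.005,0,0.005],[0.001,0,-0.008,0,0,0,0.005],[0,0,-0.006,0,0,0,0.005],[0,0,0,0,0,0,0.005],[0,0,0,0,0,0,0.005]]}}

```text
clock: 6.8
position: [501.3, 43.4, 71.4]
ee_rot: [-0.531, -0.466, 0.467, 0.532]
contact_force: [-0.2, 0.3, -0.3]
gripper_width: 14.5
```

```bash
python3 - <<'E'
from h import *
import pickle
a=cam('scene'); b=cam('side'); pickle.dump((a,b),open('v4.pkl','wb'))
s=read_state(); p=s['position'];M=R.from_quat(s['ee_rot']).as_matrix()
tip=p-M[:,2]*129.7-M[:,1]*4; print('tip pred',tip.round(1),s['wrist_torque'])
f=np.array([.9916,-.13,0]); t=np.array([591.5,32,0])+40*f-129.7*f; t[2]=72; delta(t,want(-0.13,0,-1))
def crop(d,u,v,w,h,k): return cv2.resize(d['color'][v:v+h,u:u+w],None,fx=k,fy=k,interpolation=cv2.INTER_CUBIC)
u=np.vstack([crop(a,240,170,100,50,6),crop(b,220,185,100,50,6)]); cv2.imwrite('pics/c5.png',u[:,:,::-1])
E
```

```text
tip pred [629.8  26.5  75.4] [0.01384837 0.09845269 0.0114075 ]
t 6.9 pos [501.2  43.4  71.5] w 14.3 F [ 0.5 -0.5 -0.5] j [ 0.41  0.36 -0.49 -0.   -0.71 -2.11]
 rot(tool)  [-0.0012 -0.0006 -0.0006] deg 0.1  shift in target tool axes m [ 0.0004 -0.0005 -0.0013]  in cur [ 0.0004 -0.0005 -0.0013]
```

View pics/c5.png

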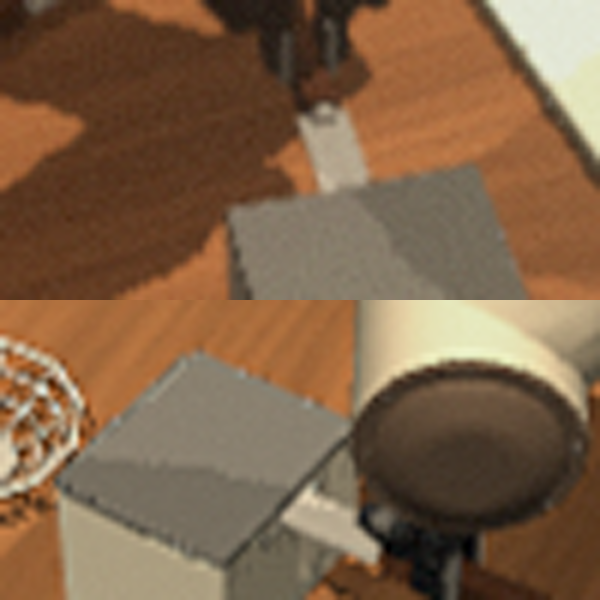

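The blade is under the lid's edge: scene about (297,201), side about (270,219). Now I'll lever it about the sill.

>>> {"api": "play_rows", "payload": {"series": [[0,0.002,0,0,0,0,0.005],[0,0.0027,0,-0.03,0,0,0.005],[0,0.0027,0,-0.03,0,0,0.005],[0,0.0027,0,-0.03,0,0,0.005],[0,0.0027,0,-0.03,0,0,0.005],[0,0,0,0,0,0,0.005]]}}

```text
clock: 7.5
position: [500.3, 43.4, 58.3]
ee_rot: [0.563, 0.494, -0.437, -0.498]
contact_force: [-0.8, -0.3, -0.1]
gripper_width: 14.4
```

```bash
cat >> h.py <<'E'
def st():
    s=read_state(); p=s['position'];M=R.from_quat(s['ee_rot']).as_matrix(); f=-M[:,2]
    tip=p+f*129.7-M[:,1]*4
    print('t',round(s['clock'],2),'tcp',p.round(1),'tip',tip.round(1),'pitch',round(np.arcsin(f[2]),3),'yaw',round(np.arctan2(f[1],f[0]),3),'F',s['contact_force'].round(1),'T',s['wrist_torque'].round(2),'w',round(s['gripper_width'],1))
    g=np.array([.9916,-.13,0]); d=tip-[591.5,32,0]; print(' tip in box: depth',(d@g).round(1),'left',(d@[.13,.9916,0]).round(1),'z at sill (bottom)',(tip[2]-1.25-(d@g)*np.tan(np.arcsin(f[2]))).round(1))
E
python3 -c "
from h import *
st()"
```

```text
t 7.5 tcp [500.3  43.4  58.3] tip [627.4  26.9  78.1] pitch 0.123 yaw -0.13 F [-0.8 -0.3 -0.1] T [0.01 0.26 0.03] w 14.4
 tip in box: depth 36.3 left -0.4 z at sill (bottom) 72.4
```

>>> {"api": "play_rows", "payload": {"series": [[0,0.0028,0,-0.03,0,0,0.005],[0,0.0028,0,-0.03,0,0,0.005],[0,0.0028,0,-0.03,0,0,0.005],[0,0.0028,0,-0.03,0,0,0.005],[0,0,0,0,0,0,0.005]]}}

```text
clock: 8.0
position: [503.0, 39.9, 48.5]
ee_rot: [0.592, 0.516, -0.412, -0.462]
contact_force: [0.3, -1.3, -0.5]
gripper_width: 14.1
```

```bash
python3 -c "
from h import *
st()"
```

```text
t 8.0 tcp [503.   39.9  48.5] tip [627.2  24.2  82.7] pitch 0.236 yaw -0.126 F [ 0.3 -1.3 -0.5] T [-0.04  0.55 -0.06] w 14.1
 tip in box: depth 36.4 left -3.1 z at sill (bottom) 72.7
```

>>> {"api": "play_rows", "payload": {"series": [[0,0.0035,0,-0.03,0,0,0.005],[0,0.0035,0,-0.03,0,0,0.005],[0,0.0035,0,-0.03,0,0,0.005],[0,0.0035,0,-0.03,0,0,0.005],[0,0,0,0,0,0,0.005]]}}

```text
clock: 8.5
position: [517.3, 35.3, 70.1]
ee_rot: [0.614, 0.522, -0.395, -0.442]
contact_force: [-1.4, -0.4, -1.3]
gripper_width: 14.8
```

```bash
python3 - <<'E'
from h import *
st()
a=cam('scene'); b=cam('side')
def crop(d,u,v,w,h,k): return cv2.resize(d['color'][v:v+h,u:u+w],None,fx=k,fy=k,interpolation=cv2.INTER_CUBIC)
u=np.vstack([crop(a,240,170,100,50,6),crop(b,220,185,100,50,6)]); cv2.imwrite('pics/c6.png',u[:,:,::-1])
E
```

```text
t 8.5 tcp [517.3  35.3  70.1] tip [638.8  18.7 112.5] pitch 0.302 yaw -0.137 F [-1.4 -0.4 -1.3] T [0.47 1.13 0.19] w 14.8
 tip in box: depth 48.6 left -7.1 z at sill (bottom) 96.1
```

View pics/c6.png

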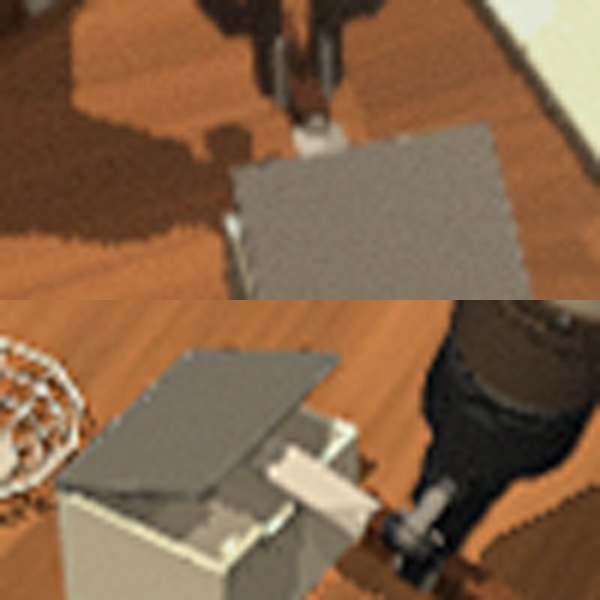

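The lid has sprung free and stands partly open (about 0.35 rad), with the blade under it (side crop (290,470)). Now I'll swing it up with the blade tip.

```bash
python3 - <<'E'
from h import *
s=read_state(); C=R.from_quat(s['ee_rot']).as_matrix(); print(s['joints'].round(2))
g=np.array([.9916,-.13,0]);l=np.array([.13,.9916,0])
print('up 40',(C.T@[0,0,.04]).round(4),'fwd 62',(C.T@(g*.062)).round(4),'left5',(C.T@(l*.005)).round(4))
E
```

```text
[ 0.29  0.27 -0.96  1.12 -0.16 -3.09]
up 40 [-0.001  -0.0382 -0.0119] fwd 62 [ 0.0008  0.0184 -0.0592] left5 [ 0.005  -0.0001  0.    ]
```

```bash
python3 - <<'E'
from h import *
for pitch in (0.1,0):
    M=want(-0.13,pitch,-1); tip=np.array([637,22,120.]); P=tip+M[:,2]*129.7+M[:,1]*4; print(pitch,P.round(1)); delta(P,M)
E
```

```text
0.1 [509.4  38.7 103.1]
t 8.6 pos [517.1  35.6  69.7] w 14.5 F [-0.4 -0.6 -0.8] j [ 0.29  0.27 -0.96  1.12 -0.16 -3.09]
 rot(tool)  [ 0.2014 -0.0081 -0.0266] deg 11.6  shift in target tool axes m [ 0.002  -0.034   0.0046]  in cur [ 0.0011 -0.0343 -0.0022]
0 [508.4  38.8 116. ]
t 8.6 pos [517.1  35.6  69.7] w 14.5 F [-0.4 -0.6 -0.8] j [ 0.29  0.27 -0.96  1.12 -0.16 -3.09]
 rot(tool)  [ 0.3014 -0.0095 -0.0262] deg 17.3  shift in target tool axes m [ 0.002  -0.0463  0.0091]  in cur [ 0.0008 -0.0469 -0.0051]
```

>>> {"api": "play_rows", "payload": {"series": [[0,-0.006,0,0.03,-0.001,-0.003,0.005],[0,-0.006,0,0.03,-0.001,-0.003,0.005],[0,-0.006,0,0.03,-0.001,-0.003,0.005],[0,-0.006,0,0.03,-0.001,-0.003,0.005],[0,0,0,0,0,0,0.005]]}}

```text
clock: 9.1
position: [518.7, 32.9, 91.7]
ee_rot: [0.594, 0.503, -0.416, -0.47]
contact_force: [-0.4, -0.6, -1.1]
gripper_width: 14.1
```

```bash
python3 - <<'E'
from h import *
st()
M=want(-0.13,0,-1); tip=np.array([637,22,120.]); P=tip+M[:,2]*129.7+M[:,1]*4;delta(P,M)
E
```

```text
t 9.1 tcp [518.7  32.9  91.7] tip [643.3  15.1 123.2] pitch 0.214 yaw -0.143 F [-0.4 -0.6 -1.1] T [ 0.14  0.48 -0.01] w 14.1
 tip in box: depth 53.6 left -10.0 z at sill (bottom) 110.3
t 9.1 pos [518.7  32.9  91.7] w 14.1 F [-0.4 -0.6 -1.1] j [ 0.44  0.28 -0.7   0.32 -0.45 -2.44]
 rot(tool)  [ 0.2142 -0.015  -0.0235] deg 12.4  shift in target tool axes m [ 0.0045 -0.0243  0.011 ]  in cur [ 0.0038 -0.0262  0.0056]
```

>>> {"api": "play_rows", "payload": {"series": [[0.001,-0.007,0.001,0.04,-0.003,-0.005,0.005],[0.001,-0.008,0.001,0.04,-0.003,-0.005,0.005],[0.001,-0.008,0.001,0.04,-0.003,-0.005,0.005],[0.001,-0.008,0.001,0.04,-0.003,-0.005,0.005],[0.001,-0.008,0,0.03,0,0,0.005],[0,0,0,0,0,0,0.005]]}}

```text
clock: 9.7
position: [509.3, 39.9, 129.2]
ee_rot: [0.539, 0.467, -0.461, -0.528]
contact_force: [0.5, 0.5, -0.8]
gripper_width: 14.3
```

```bash
python3 - <<'E'
from h import *
st()
M=want(-0.13,0,-1); tip=np.array([637,22,145.]); P=tip+M[:,2]*129.7+M[:,1]*4;delta(P,M)
a=cam('scene'); b=cam('side')
def crop(d,u,v,w,h,k): return cv2.resize(d['color'][v:v+h,u:u+w],None,fx=k,fy=k,interpolation=cv2.INTER_CUBIC)
u=np.vstack([crop(a,220,140,130,55,6),crop(b,210,170,130,45,6)]); cv2.imwrite('pics/c7.png',u[:,:,::-1])
E
```

```text
t 9.7 tcp [509.3  39.9 129.2] tip [637.6  22.  135.5] pitch 0.018 yaw -0.139 F [ 0.5  0.5 -0.8] T [ 0.01  0.08 -0.04] w 14.3
 tip in box: depth 47.0 left -4.0 z at sill (bottom) 133.5
t 9.7 pos [509.3  39.9 129.2] w 14.3 F [ 0.5  0.5 -0.8] j [ 0.4   0.29 -0.43  0.02 -0.84 -2.13]
 rot(tool)  [ 0.0177 -0.0091 -0.004 ] deg 1.2  shift in target tool axes m [-0.0012 -0.0118  0.0007]  in cur [-0.0013 -0.0118  0.0005]
```

View pics/c7.png

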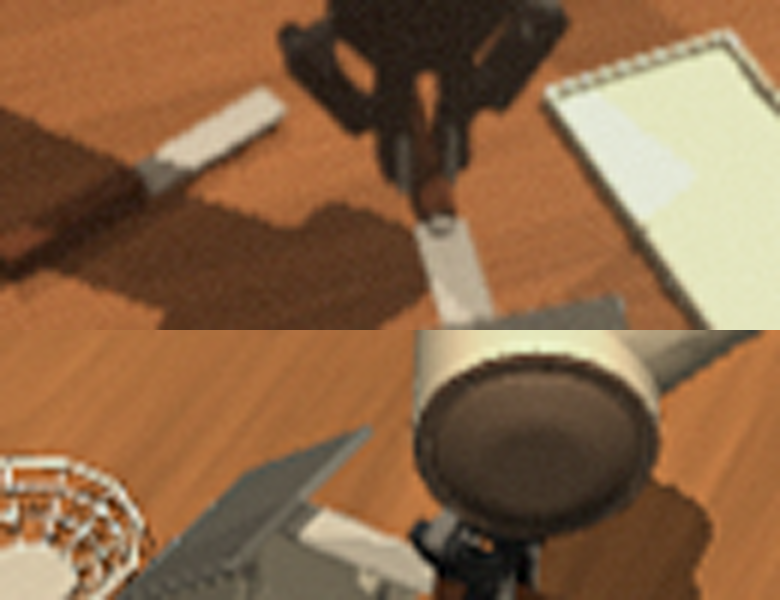

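The lid is open about 50° with the blade tip under it (side crop (310,525)). Next I'll lift and push forward past upright.

>>> {"api": "play_rows", "payload": {"series": [[0,-0.008,-0.003,0.009,0,0,0.005],[0,-0.003,-0.008,0,0,0,0.005],[0,0,-0.01,0,0,0,0.005],[0,0,-0.01,0,0,0,0.005],[0,0,-0.01,0,0,0,0.005],[0,0,-0.008,0,0,0,0.005],[0,0,-0.005,0,0,0,0.005],[0,0,0,0,0,0,0.005]]}}

```text
clock: 10.6
position: [562.2, 30.0, 135.5]
ee_rot: [0.537, 0.462, -0.466, -0.531]
contact_force: [-0.3, 0.6, -0.8]
gripper_width: 14.3
```

```bash
python3 -c "
from h import *
st()"
```

```text
t 10.6 tcp [562.2  30.  135.5] tip [690.6  11.8 139.8] pitch 0.002 yaw -0.14 F [-0.3  0.6 -0.8] T [0.08 0.13 0.02] w 14.3
 tip in box: depth 100.9 left -7.1 z at sill (bottom) 138.3
```

>>> {"api": "play_rows", "payload": {"series": [[0,0,-0.004,0,0,0,0.005],[0,0,-0.004,0,0,0,0.005],[0,0,-0.001,0,0,0,0.005],[0,0,0,0,0,0,0.005]]}}

```text
clock: 11.0
position: [571.2, 28.6, 135.1]
ee_rot: [0.536, 0.461, -0.466, -0.531]
contact_force: [-1.5, 0.5, -0.9]
gripper_width: 14.5
```

```bash
python3 -c "
from h import *
st()"
```

```text
t 11.0 tcp [571.2  28.6 135.1] tip [699.7  10.5 139.2] pitch 0.001 yaw -0.14 F [-1.5  0.5 -0.9] T [ 0.02  0.22 -0.02] w 14.5
 tip in box: depth 110.0 left -7.2 z at sill (bottom) 137.9
```

>>> {"api": "play_rows", "payload": {"series": [[0,0,0.02,0,0,0,0.005],[0,0,0.03,0,0,0,0.005],[0,0,0.03,0,0,0,0.005],[0.02,0,0.02,0,0.03,0,0.005],[0.03,0,0,0,0.04,0,0.005],[0.03,0,0,0,0.04,0,0.005],[0.03,0,0,0,0.04,0,0.005],[0.03,0,0,0,0.03,0,0.005],[0.03,0,0,0,0,0,0.005],[0,0,0,0,0,0,0.005]]}}

```text
clock: 12.0
position: [514.4, 214.7, 137.9]
ee_rot: [0.579, 0.416, -0.407, -0.571]
contact_force: [-0.4, -0.8, -1.0]
gripper_width: 14.3
```

```bash
python3 - <<'E'
from h import *
import pickle
a,b=pickle.load(open('v0.pkl','rb'))
P=np.array([onz(b,(x/3.75+200,y/3.75+180),12)[:2] for x,y in[(137,322),(457,430),(403,562),(66,440)]]); print(P.round(0).tolist(),P.mean(0))
st(); delta([455,229,80],want(0.05,0,-1))
E
```

```text
[[616.0, 187.0], [360.0, 173.0], [353.0, 289.0], [609.0, 303.0]] [484.71793576 238.21572957]
t 12.0 tcp [514.4 214.7 137.9] tip [637.  172.9 144. ] pitch 0.017 yaw -0.329 F [-0.4 -0.8 -1. ] T [ 0.02  0.11 -0.04] w 14.3
 tip in box: depth 26.8 left 145.6 z at sill (bottom) 142.3
t 12.0 pos [514.4 214.7 137.9] w 14.3 F [-0.4 -0.8 -1. ] j [ 0.69  0.35 -0.31  0.02 -0.9  -2.6 ]
 rot(tool)  [ 0.017  -0.3786 -0.0008] deg 21.7  shift in target tool axes m [0.0172 0.0579 0.0586]  in cur [-0.0058  0.0568  0.0618]
```

>>> {"api": "play_rows", "payload": {"series": [[0,0.005,0.02,0,0,0,0.005],[-0.002,0.01,0.02,0,0,0,0.005],[-0.002,0.015,0.015,0.005,-0.07,0,0.005],[0,0.01,0,0.005,-0.07,0,0.005],[0,0,0,0.005,-0.07,0,0.005],[0,0,0,0,-0.07,0,0.005],[0,0,0,0,-0.06,0,0.005],[0,0,0,0,0,0,0.005],[0,0,0,0,0,0,0.005]]}}

```text
clock: 12.9
position: [460.7, 227.8, 97.7]
ee_rot: [0.495, 0.509, -0.503, -0.493]
contact_force: [1.2, -0.0, -1.2]
gripper_width: 14.6
```

```bash
python3 - <<'E'
from h import *
st(); delta([453,231,50],want(0.05,0,-1))
a=cam('scene'); b=cam('side')
s=read_state(); p=s['position'];M=R.from_quat(s['ee_rot']).as_matrix()
tip=p-M[:,2]*129.7-M[:,1]*4; end=p+M[:,2]*55.3-M[:,1]*4
vis=[]
for d in(a,b):
    im=d['color'].copy(); 
    print(proj(d,tip).round(1),proj(d,end).round(1))
    c=proj(d,p-M[:,2]*40).round().astype(int); u,v=c-[66,24]
    vis.append(cv2.resize(im[v:v+48,u:u+132],None,fx=6,fy=6,interpolation=cv2.INTER_CUBIC)); print('crop org',u,v)
cv2.imwrite('pics/c8.png',np.vstack(vis)[:,:,::-1])
# box/lid check from both views by projecting lid free edge for angles
E
```

```text
t 12.9 tcp [460.7 227.8  97.7] tip [590.3 231.  102.8] pitch 0.009 yaw 0.024 F [ 1.2 -0.  -1.2] T [0.03 0.01 0.02] w 14.6
 tip in box: depth -27.0 left 197.1 z at sill (bottom) 101.8
t 12.9 pos [460.7 227.8  97.7] w 14.6 F [ 1.2 -0.  -1.2] j [ 0.78  0.34 -0.45  0.   -0.77 -2.33]
 rot(tool)  [ 0.0087 -0.0255  0.0044] deg 1.6  shift in target tool axes m [0.0036 0.0477 0.0076]  in cur [0.0032 0.0477 0.0081]
[363.7 177.2] [334.4 137.5]
crop org 283 134
[235.  259.3] [300.  283.1]
crop org 200 248
```

View pics/c8.png

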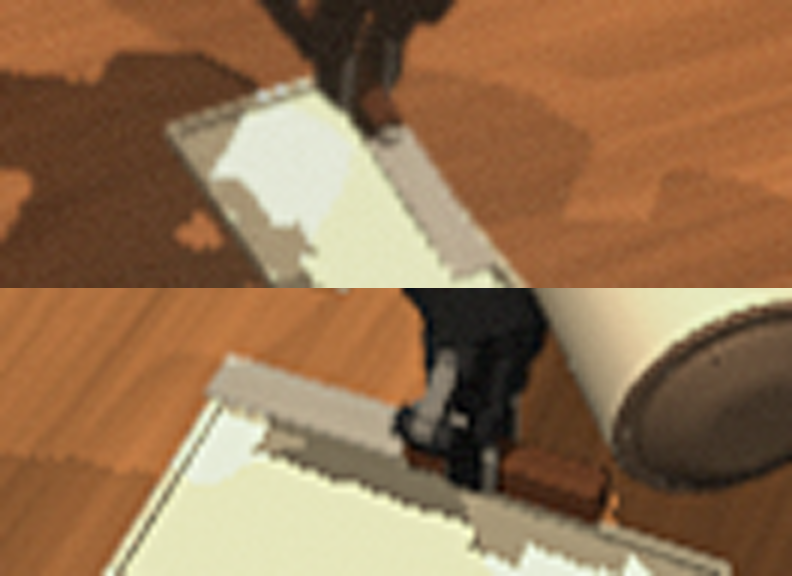

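In the side view the tip is at (236.7,262) and the handle end at (301,281). The tip is about 5 mm low and the end slightly high, so it has pitched roughly 0.05 rad tip-down in the grip. I'll correct that and lower it.

```bash
python3 - <<'E'
from h import *
delta([453,231,30],want(0.05,0.05,-1))
E
```

```text
t 13.0 pos [460.7 227.9  97.7] w 14.6 F [ 0.   0.1 -1.2] j [ 0.78  0.34 -0.45  0.   -0.77 -2.33]
 rot(tool)  [-0.0414 -0.0253  0.0037] deg 2.8  shift in target tool axes m [0.0035 0.0672 0.0109]  in cur [0.003  0.0676 0.0082]
```

>>> {"api": "play_rows", "payload": {"series": [[0.0015,0,0.004,-0.02,-0.012,0.002,0.005],[0.0015,0.01,0.004,-0.02,-0.012,0.002,0.005],[0,0.015,0,0,0,0,0.005],[0,0.015,0,0,0,0,0.005],[0,0.01,0,0,0,0,0.005],[0,0.005,0,0,0,0,0.005],[0,0,0,0,0,0,0.005],[0,0,0,0,0,0,0.005]]}}

```text
clock: 13.8
position: [454.3, 231.9, 42.3]
ee_rot: [0.5, 0.527, -0.497, -0.474]
contact_force: [-0.1, -0.8, -1.6]
gripper_width: 14.3
```

```bash
python3 - <<'E'
from h import *
st(); delta([453,231,14],want(0.05,0.05,-1))
E
```

```text
t 13.8 tcp [454.3 231.9  42.3] tip [583.4 238.5  53.7] pitch 0.057 yaw 0.051 F [-0.1 -0.8 -1.6] T [ 0.    0.16 -0.02] w 14.3
 tip in box: depth -34.9 left 203.7 z at sill (bottom) 54.5
t 13.8 pos [454.3 231.9  42.3] w 14.3 F [-0.1 -0.8 -1.6] j [ 0.81  0.4  -0.57  0.07 -0.56 -2.39]
 rot(tool)  [0.0069 0.001  0.002 ] deg 0.4  shift in target tool axes m [-0.0008  0.0282  0.0028]  in cur [-0.0009  0.0282  0.003 ]
```

>>> {"api": "play_rows", "payload": {"series": [[0,0.01,0,0.005,0,0,0.005],[0,0.008,0,0,0,0,0.005],[0,0.003,0,0,0,0,0.005],[0,0,0,0,0,0,0.005],[0,0,0,0,0,0,0.005]]}}

```text
clock: 14.3
position: [456.5, 232.7, 20.6]
ee_rot: [0.499, 0.527, -0.498, -0.475]
contact_force: [0.5, 0.8, -0.0]
gripper_width: 14.2
```

>>> {"api": "play_rows", "payload": {"series": [[0,0.002,0,0,0,0,0.005],[0,0,0,0,0,0,0.005]]}}

```text
clock: 14.5
position: [456.8, 232.9, 18.7]
ee_rot: [0.499, 0.527, -0.498, -0.475]
contact_force: [-0.1, 0.1, -0.7]
gripper_width: 14.1
```

```bash
python3 -c "
from h import *
st()"
```

```text
t 14.5 tcp [456.8 232.9  18.7] tip [585.9 239.4  29.7] pitch 0.054 yaw 0.051 F [-0.1  0.1 -0.7] T [-0.08  0.17 -0.02] w 14.1
 tip in box: depth -32.5 left 204.9 z at sill (bottom) 30.2
```

>>> {"api": "play_rows", "payload": {"series": [[0,0.002,0,0,0,0,0.005],[0,0,0,0,0,0,0.005]]}}

```text
clock: 14.7
position: [457.0, 233.0, 16.8]
ee_rot: [0.499, 0.527, -0.497, -0.475]
contact_force: [-0.0, 0.2, -1.8]
gripper_width: 14.7
```

>>> {"api": "play_rows", "payload": {"series": [[0,0.002,0,0,0,0,0.005],[0,0,0,0,0,0,0.005]]}}

```text
clock: 14.9
position: [457.2, 233.1, 14.7]
ee_rot: [0.499, 0.527, -0.497, -0.475]
contact_force: [-0.2, -0.4, -1.3]
gripper_width: 14.4
```

>>> {"api": "play_rows", "payload": {"series": [[0,0.0015,0,0,0,0,0.005],[0,0,0,0,0,0,0.005]]}}

```text
clock: 15.1
position: [457.3, 233.1, 13.1]
ee_rot: [0.499, 0.528, -0.497, -0.475]
contact_force: [1.3, 0.1, -0.6]
gripper_width: 14.3
```

```bash
python3 -c "
from h import *
st()"
```

```text
t 15.1 tcp [457.3 233.1  13.1] tip [586.4 239.7  24.2] pitch 0.055 yaw 0.051 F [ 1.3  0.1 -0.6] T [-0.03  0.1   0.02] w 14.3
 tip in box: depth -32.0 left 205.3 z at sill (bottom) 24.7
```

>>> {"api": "play_rows", "payload": {"series": [[0,0.001,0,0,0,0,0.005],[0,0,0,0,0,0,0.005]]}}

```text
clock: 15.3
position: [457.4, 233.3, 12.7]
ee_rot: [0.499, 0.528, -0.497, -0.475]
contact_force: [-0.0, -1.3, 0.6]
gripper_width: 14.8
```

>>> {"api": "play_rows", "payload": {"series": [[0,0.001,0,0,0,0,0.005],[0,0,0,0,0,0,0.005]]}}

```text
clock: 15.5
position: [457.4, 233.3, 12.7]
ee_rot: [0.499, 0.528, -0.497, -0.474]
contact_force: [0.2, -0.6, 0.1]
gripper_width: 14.2
```

>>> {"api": "play_rows", "payload": {"series": [[0,0.001,0,0,0,0,0.005],[0,0,0,0,0,0,0.005]]}}

```text
clock: 15.7
position: [457.4, 233.3, 12.7]
ee_rot: [0.499, 0.528, -0.497, -0.474]
contact_force: [-0.5, -1.3, 0.4]
gripper_width: 14.0
```

>>> {"api": "play_rows", "payload": {"series": [[0,0.003,0,0,0,0,0.005],[0,0,0,0,0,0,0.005]]}}

```text
clock: 15.9
position: [457.5, 233.7, 12.9]
ee_rot: [0.499, 0.529, -0.497, -0.474]
contact_force: [0.1, -0.0, -0.6]
gripper_width: 14.5
```

```bash
python3 -c "
from h import *
st()"
```

```text
t 15.9 tcp [457.5 233.7  12.9] tip [586.6 240.5  24.4] pitch 0.057 yaw 0.053 F [ 0.1 -0.  -0.6] T [-0.04  0.14 -0.  ] w 14.5
 tip in box: depth -32.0 left 206.1 z at sill (bottom) 24.9
```

>>> {"api": "play_rows", "payload": {"series": [[0,0.003,0,0,0,0,0.005]]}}

```text
clock: 16.0
position: [457.7, 234.0, 11.9]
ee_rot: [0.499, 0.529, -0.497, -0.473]
contact_force: [-15.5, -1.6, 39.0]
gripper_width: 14.1
```

```bash
python3 -c "
from h import *
st(); print(read_state()['joints'].round(2))"
```

```text
t 16.0 tcp [457.7 234.   11.9] tip [586.7 240.9  23.4] pitch 0.058 yaw 0.054 F [-15.5  -1.6  39. ] T [-0.45  3.65 -0.05] w 14.1
 tip in box: depth -31.9 left 206.5 z at sill (bottom) 24.0
[ 0.81  0.46 -0.59  0.08 -0.48 -2.4 ]
```

Contact is confirmed. I'll relax, open a little (the fingers must stay inside the rest's walls) and lift off.

>>> {"api": "play_rows", "payload": {"series": [[0,0,0,0,0,0,0.005],[0,0,0,0,0,0,0.018],[0,0,0,0,0,0,0.022],[0,0,0,0,0,0,0.028],[0,0,0,0,0,0,0.032],[0,0,0,0,0,0,0.034],[0,0,0,0,0,0,0.034]]}}

```text
clock: 16.7
position: [458.0, 234.2, 10.8]
ee_rot: [0.499, 0.529, -0.497, -0.473]
contact_force: [0.4, -0.8, 0.1]
gripper_width: 34.1
```

>>> {"api": "play_rows", "payload": {"series": [[0,-0.004,0,0,0,0,0.034],[0,-0.01,0,0,0,0,0.034],[0,-0.02,0,0,0,0,0.034],[0,-0.03,0,0,0,0,0.034],[0,-0.04,0,0,0,0,0.034],[0,-0.04,0.02,0,0,0,0.034],[0,-0.03,0.04,0,0,0,0.034],[0,0,0.04,0,0,0,0.034],[0,0,0,0,0,0,0.034],[0,0,0,0,0,0,0.034]]}}

```text
clock: 17.7
position: [345.8, 228.1, 192.4]
ee_rot: [0.498, 0.532, -0.494, -0.474]
contact_force: [-0.4, 0.2, 0.8]
gripper_width: 34.1
```

```bash
python3 - <<'E'
from h import *
st()
a=cam('scene'); b=cam('side')
def crop(d,u,v,w,h,k): return cv2.resize(d['color'][v:v+h,u:u+w],None,fx=k,fy=k,interpolation=cv2.INTER_CUBIC)
u=np.vstack([crop(a,250,110,190,65+25,4.2)[:300],crop(b,190,180,190,160,4.2)[:,:798]]); u=np.vstack([crop(a,260,100,190,140,4.2)[:, :400]]) if 0 else None
A=cv2.resize(a['color'][120:300,260:400],None,fx=2.85,fy=3.3); A=cv2.resize(a['color'][120:300,265:400],(395,527),interpolation=cv2.INTER_CUBIC)
B=cv2.resize(b['color'][165:340,205:338],(400,527),interpolation=cv2.INTER_CUBIC)
cv2.imwrite('pics/c9.png',np.hstack([A,B])[:,:,::-1])
# predictions of lid edge corners at 1.4,1.57,1.74
g=np.array([.9916,-.13,0]);l=np.array([.13,.9916,0]);o=np.array([591.5,32,80])+100*g
for ang in(1.3,1.57,1.74):
    for d in(a,b): print(ang,[proj(d,o-100*np.cos(ang)*g+[0,0,100*np.sin(ang)]+k*l).round(1).tolist() for k in(-60,60)])
E
```

```text
t 17.7 tcp [345.8 228.1 192.4] tip [474.9 234.9 204.5] pitch 0.063 yaw 0.053 F [-0.4  0.2  0.8] T [0.01 0.06 0.02] w 34.1
 tip in box: depth -142.0 left 186.1 z at sill (bottom) 212.1
1.3 [[283.7, 203.5], [329.9, 194.7]]
1.3 [[258.7, 172.7], [234.2, 195.4]]
1.57 [[286.2, 210.7], [333.2, 201.6]]
1.57 [[251.3, 168.6], [226.5, 191.0]]
1.74 [[287.9, 216.3], [335.2, 207.1]]
1.74 [[246.7, 167.0], [221.8, 189.1]]
```

View pics/c9.png

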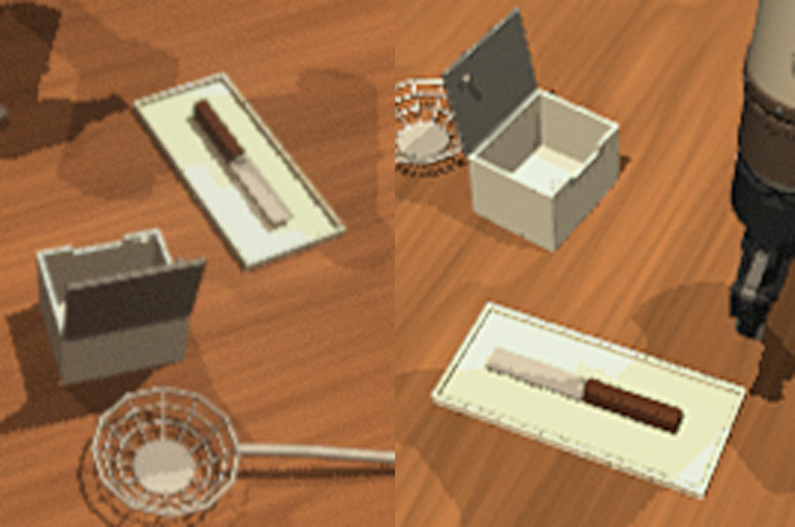

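```bash
python3 - <<'E'
from h import *
import pickle
a0,_=pickle.load(open('v0.pkl','rb')); a=cam('scene')
for n,(u0,u1,v0,v1) in dict(pan=(60,160,235,335),strainer=(290,440,250,305),tub=(405,470,160,212)).items():
    d=cv2.absdiff(a['color'][v0:v1,u0:u1],a0['color'][v0:v1,u0:u1]).max(2); print(n,'changed px frac',(d>40).mean().round(3))
print(job_done())
E
```

```text
pan changed px frac 0.0
strainer changed px frac 0.017
tub changed px frac 0.0
the job is handed in; nothing more can be done
None
```

The job is done and handed in at about 17.8 s. I took the spreader farthest to the robot's right and levered the lid free through the notch. I then swung the lid back with the blade and laid the spreader in the spoon rest.

**Last checks, from the scene and side pictures:**
- **Lid:** it stands at about 1.74 rad, a little past upright.
- **Spreader:** it lies flat and fully inside the rest, with the gripper clear of everything.
- **Bystanders:** the pan and the tub show no change. About 1.7% of pixels changed around the strainer, probably from the shadow and the moved lid, as it looked unmoved.

**Not clean:**
- While levering, joint 5 stopped at the end of its range (-0.16). The arm then lifted about 20 mm and carried the freed lid with it. I recovered by reducing the pitch.
- The spreader slipped about 0.05 rad in the grip. I corrected that before setting it down.
- A contact test before release, meant to confirm the spreader was down, pressed it onto the rest with about 39 N vertically (about 42 N in total at the wrist sensor). The force went through the held spreader, but it is close to the 40 N limit.

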